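# Find the warped gearbox cover and fit a sound one

## Task

One of the three gearbox covers on the granite surface plate is warped. Find it there by pressing down on the covers' ends in turn until one rocks over under the fingers, then put that one in the scrap tray, and lay one of the sound covers squarely on the open gearbox's flange so that it closes the opening, leaving the other sound cover on the surface plate. Do not disturb the feeler gauges, the pliers or the bolt tin.

Things in the scene. Friction and masses are not known exactly. Their poses are not given: they have to be found in the camera images.
- surface_plate: dark granite surface plate, 300 x 460 mm (x, y), its top 85 mm above the bench; fixed. Origin: centre of its footprint at bench level. On it a sound cover lies flat and stays still when an end is pressed; the warped one is bowed lengthwise, lies on its neck half with the other end about 5 mm up, gives way there at 1 to 2 N, rocks over by 5 degrees (5 N holds it fully down) and drops back when let go.
- cover_a: one of three like cast aluminium gearbox covers lying face down, side by side, on the surface plate: slab 140 x 84 x 8 mm (x, y, z), about 0.32 kg, with a round filler neck on top. Origin: middle of the slab's underside; x along the 140 mm, towards the neck. Either end can be pressed from above on the centre line, 58 mm from the middle, clear of the neck.
- cover_a_neck (a point): centre of that cover's filler neck, the place to grip it: 28 mm in diameter, reaching from the slab's top to 52 mm above the underside; this point is 31 mm above the underside and 16 mm from the slab's middle along x
- cover_b: one of three like cast aluminium gearbox covers lying face down, side by side, on the surface plate: slab 140 x 84 x 8 mm (x, y, z), about 0.32 kg, with a round filler neck on top. Origin: middle of the slab's underside; x along the 140 mm, towards the neck. Either end can be pressed from above on the centre line, 58 mm from the middle, clear of the neck.
- cover_b_neck (a point): centre of that cover's filler neck, the place to grip it: 28 mm in diameter, reaching from the slab's top to 52 mm above the underside; this point is 31 mm above the underside and 16 mm from the slab's middle along x
- cover_c: one of three like cast aluminium gearbox covers lying face down, side by side, on the surface plate: slab 140 x 84 x 8 mm (x, y, z), about 0.32 kg, with a round filler neck on top. Origin: middle of the slab's underside; x along the 140 mm, towards the neck. Either end can be pressed from above on the centre line, 58 mm from the middle, clear of the neck.
- cover_c_neck (a point): centre of that cover's filler neck, the place to grip it: 28 mm in diameter, reaching from the slab's top to 52 mm above the underside; this point is 31 mm above the underside and 16 mm from the slab's middle along x
- gearbox_flange (a point): centre of the top opening of the open gearbox (fixed, grey cast iron, brass worm wheel inside), level with its flange face 110 mm above the bench; flange 140 x 84 mm (x, y of this frame), the same outline as a cover, opening 100 x 46 mm. A cover fits either way round. A foot plate 180 x 124 mm and a short shaft on +x stand out below.
- scrap_tray: open steel tray for scrap (fixed), 220 x 190 x 70 mm outside (x, y, z), walls and floor 4 mm. Origin: centre of its underside.
- feeler_set: folded feeler-gauge set, steel, 96 x 17 x 10 mm, lying near the far edge of the surface plate (origin: centre of underside)
- pliers: pliers with red sleeves, 170 mm long, lying on the bench on the robot's side (origin: underside of the pivot)
- bolt_tin: open steel tin, 84 mm across, 50 mm high, standing full of bolts, on the robot's side of the bench
Mind the look-alikes: they are no part of the job. What is shaped like the cover_a but green is not meant.

How it is judged (in metres and radians):
On the way:
1. the warped cover, standing on the surface plate, is rocked over by pressing its raised end down with the fingers (((angle between cover_a's own x axis and vertical below 1.5508 rad and contact force between the fingers and cover_a above 0.3 N and contact force between surface_plate and cover_a above 4.5 N and z of cover_a in the frame of surface_plate below 0.09 m) or (angle between cover_b's own x axis and vertical below 1.5508 rad and contact force between the fingers and cover_b above 0.3 N and contact force between surface_plate and cover_b above 4.5 N and z of cover_b in the frame of surface_plate below 0.09 m) or (angle between cover_c's own x axis and vertical below 1.5508 rad and contact force between the fingers and cover_c above 0.3 N and contact force between surface_plate and cover_c above 4.5 N and z of cover_c in the frame of surface_plate below 0.09 m))), for 0.1 s.
At the end, for the whole second after the job is handed in: The warped cover rests in the scrap tray below its rim; one sound cover lies flat (within 1 degree), face down on the gearbox flange, centred within 8 mm and square within 7 degrees (either way round); the other sound cover lies flat on the surface plate (((x of cover_a in the frame of scrap_tray between -0.105 and 0.105 m and y of cover_a in the frame of scrap_tray between -0.09 and 0.09 m and z of cover_a in the frame of scrap_tray below 0.06 m and linear speed of each of cover_a, cover_b, cover_c below 0.02 m/s and horizontal distance between cover_b and gearbox_flange below 0.008 m and angle between the x axis of cover_b and the x axis of gearbox_flange, either way round below 0.12 rad and angle between each of cover_b, cover_c's own z axis and vertical below 0.018 rad and z of cover_b in the frame of gearbox_flange below 0.004 m and x of cover_c in the frame of surface_plate between -0.15 and 0.15 m and y of cover_c in the frame of surface_plate between -0.23 and 0.23 m and z of cover_c in the frame of surface_plate below 0.09 m) or (x of cover_a in the frame of scrap_tray between -0.105 and 0.105 m and y of cover_a in the frame of scrap_tray between -0.09 and 0.09 m and z of cover_a in the frame of scrap_tray below 0.06 m and linear speed of each of cover_a, cover_c, cover_b below 0.02 m/s and horizontal distance between cover_c and gearbox_flange below 0.008 m and angle between the x axis of cover_c and the x axis of gearbox_flange, either way round below 0.12 rad and angle between each of cover_c, cover_b's own z axis and vertical below 0.018 rad and z of cover_c in the frame of gearbox_flange below 0.004 m and x of cover_b in the frame of surface_plate between -0.15 and 0.15 m and y of cover_b in the frame of surface_plate between -0.23 and 0.23 m and z of cover_b in the frame of surface_plate below 0.09 m) or (x of cover_b in the frame of scrap_tray between -0.105 and 0.105 m and y of cover_b in the frame of scrap_tray between -0.09 and 0.09 m and z of cover_b in the frame of scrap_tray below 0.06 m and linear speed of each of cover_b, cover_a, cover_c below 0.02 m/s and horizontal distance between cover_a and gearbox_flange below 0.008 m and angle between the x axis of cover_a and the x axis of gearbox_flange, either way round below 0.12 rad and angle between each of cover_a, cover_c's own z axis and vertical below 0.018 rad and z of cover_a in the frame of gearbox_flange below 0.004 m and x of cover_c in the frame of surface_plate between -0.15 and 0.15 m and y of cover_c in the frame of surface_plate between -0.23 and 0.23 m and z of cover_c in the frame of surface_plate below 0.09 m) or (x of cover_b in the frame of scrap_tray between -0.105 and 0.105 m and y of cover_b in the frame of scrap_tray between -0.09 and 0.09 m and z of cover_b in the frame of scrap_tray below 0.06 m and linear speed of each of cover_b, cover_c, cover_a below 0.02 m/s and horizontal distance between cover_c and gearbox_flange below 0.008 m and angle between the x axis of cover_c and the x axis of gearbox_flange, either way round below 0.12 rad and angle between each of cover_c, cover_a's own z axis and vertical below 0.018 rad and z of cover_c in the frame of gearbox_flange below 0.004 m and x of cover_a in the frame of surface_plate between -0.15 and 0.15 m and y of cover_a in the frame of surface_plate between -0.23 and 0.23 m and z of cover_a in the frame of surface_plate below 0.09 m) or (x of cover_c in the frame of scrap_tray between -0.105 and 0.105 m and y of cover_c in the frame of scrap_tray between -0.09 and 0.09 m and z of cover_c in the frame of scrap_tray below 0.06 m and linear speed of each of cover_c, cover_a, cover_b below 0.02 m/s and horizontal distance between cover_a and gearbox_flange below 0.008 m and angle between the x axis of cover_a and the x axis of gearbox_flange, either way round below 0.12 rad and angle between each of cover_a, cover_b's own z axis and vertical below 0.018 rad and z of cover_a in the frame of gearbox_flange below 0.004 m and x of cover_b in the frame of surface_plate between -0.15 and 0.15 m and y of cover_b in the frame of surface_plate between -0.23 and 0.23 m and z of cover_b in the frame of surface_plate below 0.09 m) or (x of cover_c in the frame of scrap_tray between -0.105 and 0.105 m and y of cover_c in the frame of scrap_tray between -0.09 and 0.09 m and z of cover_c in the frame of scrap_tray below 0.06 m and linear speed of each of cover_c, cover_b, cover_a below 0.02 m/s and horizontal distance between cover_b and gearbox_flange below 0.008 m and angle between the x axis of cover_b and the x axis of gearbox_flange, either way round below 0.12 rad and angle between each of cover_b, cover_a's own z axis and vertical below 0.018 rad and z of cover_b in the frame of gearbox_flange below 0.004 m and x of cover_a in the frame of surface_plate between -0.15 and 0.15 m and y of cover_a in the frame of surface_plate between -0.23 and 0.23 m and z of cover_a in the frame of surface_plate below 0.09 m))); the robot touches nothing.
It fails at once if the feeler set, the pliers or the bolt tin is shifted by more than 3 cm (distance of any of feeler_set, pliers, bolt_tin from where it was at the start of the episode above 0.03 m).
It also fails if it takes over 72 s, if anything falls off the work surface, if the arm or the gripper's body presses on something with over 40 N, if the wrist force passes 120 N, or if a joint passes its speed limit or range.

## Robot

A 6-joint arm with a two-finger parallel gripper is mounted at the origin on the work surface. World frame = base frame: x ahead of the robot, y to its left, z up, the work surface at z = 0. Lengths are in m, angles in degrees, forces in N, time in s.
With the tool pointing down it reaches from about 0.4 to 0.925 m from the base axis. Payload 12.5 kg.
Tool frame: the origin (TCP) lies between the finger pads; the fingertips stand 19 mm ahead of it and the grasp point (between the pads) is the TCP (tips_ahead is the distance from the TCP to the fingertips, in m); z points along the fingers, y is the direction in which the jaws open and shut (so a half turn about z gives the same grasp; the last joint's range is limited). The gripper opens to 95 mm and grips with 3 to 60 N. Pads are 20 mm wide; open, the fingers measure 119 mm over their backs; the gripper's body (75 mm by 180 mm) begins 59 mm behind the grasp point.
Start: joints at [64.939, 28.126, 89.318, -0, 62.55, -6.05], TCP at [0.204, 0.591, 0.234] pointing down, gripper open.
Joint ranges: [-177.58, 177.58], [-47.91, 125.51], [2.72, 160], [-65.01, 245.01], [3.68, 167.84], [-153.87, 153.87]. Speed limits (degrees/s): [127.2, 127.2, 159.86, 180, 180, 180].

## Interface

Orientations are given as a 3x3 rotation matrix whose columns are the frame's x, y, z axes.
In Python, from plant import get_obs, capture, sign_off, tips_ahead gives the robot as it stands.
- The arm moves only by the tool arm_command, never from a script. Its argument "increments" is a list that holds one entry, the list of rows, each a list of 7 numbers: the shift along the tool's x, y, z scaled (see below), then the turn, a rotation vector about the tool's x, y, z scaled (see below), then the finger opening in mm, from 0 to 95.1. In form: [[[x, y, z, ax, ay, az, claw], ...]]. A call has 1 to 10 rows; each row shifts and turns the pose as measured when the row begins, along the tool's axes as they then stand; what a row does not reach is not made up. The controller multiplies each number of a shift by 0.03 m and each number of a turn by 0.12 rad. A row lasts 1/8 s, in which the tool goes at most 62.5 mm and 10.7 degrees, less where a joint would pass 70% of its speed; a pose out of reach is approached as far as the arm can. A call with a number of a shift or a turn outside -1 to 1 is refused whole. A call with a gripper value outside its range is refused whole. The fingers move at their own pace and stop on an object; the grip force is fixed at half the most. Time passes only in rows, so rows that do not move let the fingers close. It gives the time, the measured TCP pose, the force and the opening at its end, in the units of the state.
- get_obs(): the state, without advancing time (a new reading comes with each control period).
- capture(name): name is "side" or "top"; returns a dict with "image" (480x640x3 uint8, red, green, blue), "depth" (480x640 float32, m along the optical axis (not along the pixel's ray), 0 where there is no reading), "camera_matrix" (3x3 intrinsics, pixels), "k1" (the pictures are not rectified: a ray, as slopes to the right and down, at radius r is drawn at 1 + k1 r^2 times it, then the intrinsics apply), "R" (3x3) and "t" (3): a world point X has camera coordinates R X + t. Camera axes: x right, y down, z forward; pixel columns grow to the right and rows downward; lengths in m; the calibration is good to about 2 mm. A picture is of the moment at which its call begins.
- sign_off(): hands the job in, once; it reports no verdict.
The state is a dict: "time": time; "joint_positions": joint angles; "qvel": joint speeds; "joint_torque": joint torques, N m; "ee_pos": TCP position; "tcp_rot": TCP orientation; "wrist_force": force on the tool from outside, world axes, zero at the start; "torque": the same for the moment, N m; "opening": finger opening in m.
Only numpy, scipy, OpenCV 4.12 (cv2) and the standard library are available. Lean on these libraries where they do the work, as an engineer would, in place of code of your own. Each camera call takes 0.05 s, during which the arm holds its last target. There are 200 camera calls.

## Working session

There is one attempt and no reset: what is moved stays moved. The work goes in short steps, Python scripts to look and compute and a tool call to move; the robot and the scene stay as the last step left them, time stands still between calls to the robot, and variables do not carry over. Pictures are saved under pics/ and viewed, about 8 in all and at most 12, crops included, and the job is handed in when it is done.

Besides the shell and the picture viewer there is one more tool, called after "Emit:" by a JSON object that holds its "name" and its "arguments", one argument or row to a line. arm_command: Moves the arm, as the interface text tells. Shifts and turns lie within -1 to 1; 1 stands for 0.03 m of shift or 0.12 rad of turn. Its arguments: {"type":"object","properties":{"increments":{"type":"array","items":{"type":"array","items":{"type":"array","items":{"type":"number"}}}}},"required":["increments"]}

```bash
mkdir -p pics; ls; cat > h.py <<'E'
import numpy as np, cv2
from plant import get_obs, capture, sign_off, tips_ahead
def world(c):
    K=c["camera_matrix"];d=c["depth"];h,w=d.shape
    u,v=np.meshgrid(np.arange(w),np.arange(h))
    p=np.stack([u,v],-1).reshape(-1,1,2).astype(float)
    n=cv2.undistortPoints(p,np.array(K,float),np.array([c["k1"],0,0,0,0.]))[:,0]
    X=np.c_[n,np.ones(len(n))]*d.reshape(-1,1)
    W=(X-np.array(c["t"]))@np.array(c["R"])
    W[d.ravel()==0]=np.nan
    return W.reshape(h,w,3)
def save(c,n): cv2.imwrite(f"pics/{n}.png",c["image"][:,:,::-1])
E
python3 - <<'E'
from h import *
print(get_obs(), tips_ahead)
for n in("top","side"):
    c=capture(n);save(c,n+"0");np.savez(n+"0.npz",**c)
    print(n,c["camera_matrix"],c["k1"],-np.array(c["R"]).T@c["t"])
E
```

```text
pics
{'time': 0.0, 'joint_positions': array([ 6.49374772e+01,  2.81643609e+01,  8.93500852e+01, -5.18534831e-04,
        6.25475988e+01, -6.05016504e+00]), 'qvel': array([-0.06406301,  0.03330826, -0.04924707,  0.00235828, -0.06495095,
        0.00713638]), 'joint_torque': array([-1.93112348e-03, -6.12635136e+01, -2.58178157e+01,  6.91656070e-02,
        4.82964842e-02, -8.96650067e-05]), 'ee_pos': array([0.20349354, 0.59071684, 0.23305966]), 'tcp_rot': array([[-9.45449670e-01,  3.25767888e-01, -4.51444515e-04],
       [ 3.25768184e-01,  9.45449164e-01, -9.84332843e-04],
       [ 1.06153807e-04, -1.07770342e-03, -9.99999414e-01]]), 'wrist_force': array([0.65831998, 0.05352459, 0.5330331 ]), 'torque': array([ 0.00522751, -0.00498415,  0.01791573]), 'opening': 0.0948150028837578} 0.019
top [[531.63715577   0.         313.64145968]
 [  0.         531.63715577 230.91791087]
 [  0.           0.           1.        ]] 0.05482966913516568 [ 0.3493098  -0.03364977  1.51090025]
side [[487.24881861   0.         318.8926846 ]
 [  0.         487.24881861 234.4532988 ]
 [  0.           0.           1.        ]] -0.03574003586514289 [0.39180557 0.68828458 0.99120088]
```

View pics/top0.png

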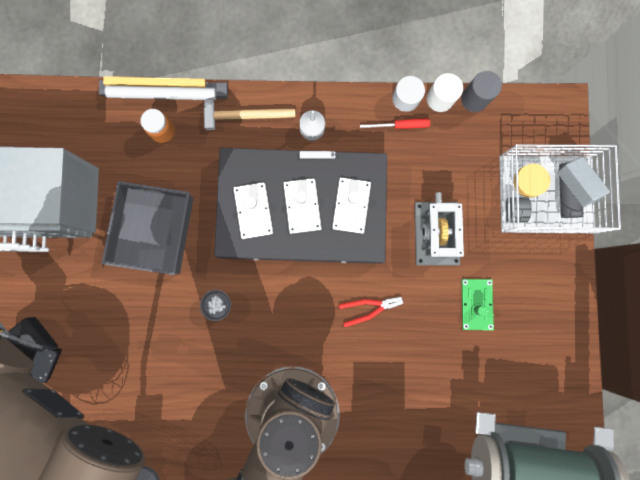

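View pics/side0.png

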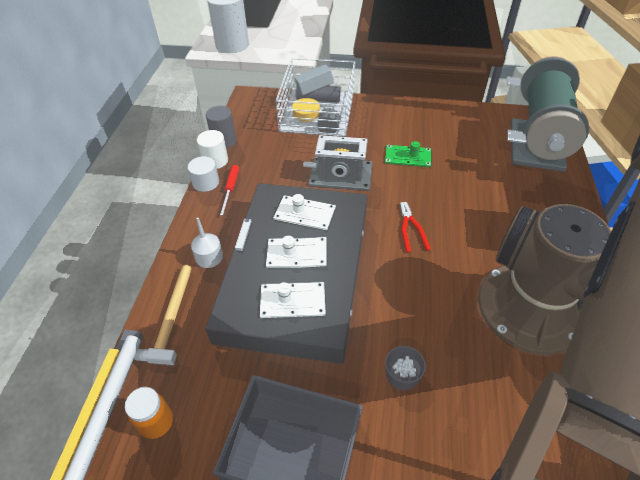

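The top view shows the tray at (148,228), the covers at (253,210), (302,205) and (351,205), the gearbox at (441,232), pliers, tin and gauges. The necks are towards the far side.

```bash
cat > m.py <<'E'
from h import *
def rect(P):
    (cx,cy),(w,h),a=cv2.minAreaRect((P[:,:2]*1000).astype(np.float32))
    if w<h: w,h,a=h,w,a+90
    return np.round([cx,cy,w,h,((a+90)%180)-90],1)
def measure(c,boxes,verbose=True):
    W=world(c);im=c["image"].astype(int);out=[]
    white=(im.min(-1)>120)
    for n,m0 in boxes(W).items():
        m=m0&white&(W[...,2]>.082)&(W[...,2]<.107)
        k,l,s,_=cv2.connectedComponentsWithStats(m.astype(np.uint8))
        m=l==1+np.argmax(s[1:,4])
        P=W[m]; r=rect(P); th=np.radians(r[4]); ax=np.array([np.cos(th),np.sin(th)])
        if ax[0]<0: ax=-ax
        d=(P[:,:2]-r[:2]/1000)@ax
        z=[round(1000*np.median(P[abs(d-q)<.008,2]),1) for q in(-.058,-.04,-.02,0,.045,.058)]
        N=W[m0&(W[...,2]>.122)&(W[...,2]<.16)]
        nk=np.round(1000*np.r_[(N.min(0)+N.max(0))[:2]/2,np.median(N[:,2])],1) if len(N) else None
        print(n,"rect",r,"z from near to far",z,"neck",nk,len(N))
E
python3 - <<'E'
from m import *
T=np.load("top0.npz");S=np.load("side0.npz")
W=world(T)
for p in [(253,210),(303,205),(352,205),(225,160),(380,255),(148,228),(441,232),(318,155),(216,305),(110,215),(421,215)]: print(p,np.round(W[p[1],p[0]],3))
cs=[W[205,x][1] for x in(253,303,352)]
def boxes(W):
    return {n:(abs(W[...,1]-y)<.066)&(W[...,0]>.38)&(W[...,0]<.68) for n,y in zip("LMR",cs)}
for c in(T,S): measure(c,boxes)
for c in(T,S):
    W=world(c);im=c["image"].astype(int)
    m=(abs(W[...,2]-.110)<.007)&(W[...,1]<-.22+-.05)&(W[...,1]>-.55)&(W[...,0]>.38)&(W[...,0]<.68)
    k,l,s,_=cv2.connectedComponentsWithStats(m.astype(np.uint8)); m=l==1+np.argmax(s[1:,4])
    print("flange",rect(W[m]),np.nanmedian(W[m][:,2]),m.sum())
    m=(abs(W[...,2]-.07)<.006)&(W[...,1]>.22)&(W[...,1]<.6)&(W[...,0]>.3)&(W[...,0]<.7)
    print("tray",rect(W[m]),m.sum())
    m=(abs(W[...,2]-.085)<.006)&(abs(W[...,1])<.35)&(W[...,0]>.38)&(W[...,0]<.75)
    print("plate",rect(W[m]),np.nanmedian(W[m][:,2]))
E
```

```text
(253, 210) [0.55  0.111 0.092]
(303, 205) [ 0.563 -0.024  0.103]
(352, 205) [ 0.566 -0.156  0.092]
(225, 160) [0.688 0.19  0.081]
(380, 255) [nan nan nan]
(148, 228) [0.507 0.414 0.004]
(441, 232) [ 0.497 -0.399  0.077]
(318, 155) [ 0.704 -0.063  0.087]
(216, 305) [0.294 0.211 0.036]
(110, 215) [ 0.544  0.523 -0.002]
(421, 215) [ 0.552 -0.359  0.011]
L rect [550.3 112.1 148.1  89.1  10.3] z from near to far [np.float64(92.9), np.float64(93.1), np.float64(93.4), np.float64(93.7), np.float64(92.8), np.float64(92.3)] neck [565.1 114.5 136.8] 94
M rect [564.9 -20.5 145.9  89.3   7.7] z from near to far [np.float64(97.2), np.float64(95.2), np.float64(93.3), np.float64(94.1), np.float64(93.7), np.float64(92.6)] neck [581.8 -18.4 134.9] 98
R rect [ 566.8 -154.2  147.    89.7   -8.1] z from near to far [np.float64(92.8), np.float64(92.8), np.float64(93.3), np.float64(93.7), np.float64(92.8), np.float64(92.6)] neck [ 583.4 -154.9  136.4] 101
L rect [552.5 106.1 143.1  95.6  10.1] z from near to far [np.float64(93.2), np.float64(93.2), np.float64(93.0), np.float64(93.7), np.float64(93.0), np.float64(93.1)] neck [568.1 114.4 136.4] 162
M rect [567.2 -29.4 141.7 103.4   7.5] z from near to far [np.float64(97.4), np.float64(96.1), np.float64(94.1), np.float64(94.2), np.float64(93.5), np.float64(93.3)] neck [584.2 -17.9 135.4] 131
R rect [ 569.8 -159.8  146.3   99.3   -8.1] z from near to far [np.float64(93.9), np.float64(93.4), np.float64(93.7), np.float64(94.6), np.float64(93.6), np.float64(93.4)] neck [ 585.3 -157.9  136.2] 115
flange [ 5.016e+02 -4.040e+02  1.424e+02  8.790e+01  5.000e-01] 0.10962166143719902 1125
tray [521.8 439.8 293.6 260.1  80. ] 1061
plate [569.3 -19.1 459.4 299.7  88.7] 0.08504642805453294
flange [ 504.1 -405.6  140.9   92.5    2. ] 0.11063576843067961 734
tray [505.1 398.1 229.1 197.3  -8.6] 1460
plate [571.7 -21.1 465.3 300.3  88.8] 0.08526259787027307
```

All distinct: the middle cover (M) has its near end about 4–5 mm up, so I'll press it first.

```bash
cat > p.py <<'E'
import sys
from h import *
from scipy.spatial.transform import Rotation as Ro
def plan(tgt,yaw,claw,smax=1.0,nmax=10):
    "tool y at yaw (deg), z down; prints rows"
    o=get_obs();p=o["ee_pos"].copy();R=Ro.from_matrix(o["tcp_rot"]);a=np.radians(yaw)
    y=np.array([np.cos(a),np.sin(a),0]);z=np.array([0,0,-1.]);G=Ro.from_matrix(np.c_[np.cross(y,z),y,z])
    print("t",round(o["time"],2),"pos",np.round(p,4),"F",np.round(o["wrist_force"],1),"open",round(o["opening"],4),"j",np.round(o["joint_positions"]))
    rows=[]
    for i in range(nmax):
        d=R.inv().apply(np.array(tgt)-p)/.03; w=(R.inv()*G).as_rotvec()/.12
        if max(abs(d).max(),abs(w).max())<.02: break
        d=np.round(d*min(1,smax/max(abs(d).max(),1e-9)),2); w=np.round(w*min(1,1/max(abs(w).max(),1e-9)),2)
        rows.append([*map(float,d),*map(float,w),claw]); p=p+R.apply(d*.03); R=R*Ro.from_rotvec(w*.12)
    print(str([rows]).replace(" ","").replace("-0.0,","0,").replace("0.0,","0,")); print("end",np.round(p,4))
if __name__=="__main__":
    a=[float(v) for v in sys.argv[1:]]; plan(a[:3],a[3],*a[4:6])
E
python3 p.py .5095 -.028 .18 7.6 0
```

```text
t 0.1 pos [0.2035 0.5907 0.2331] F [ 0.2  0.  -0.8] open 0.0952 j [65. 28. 89.  0. 63. -6.]
[[[-1.0,-0.99,0.11,0,0,1.0,0.0],[-1.0,-0.78,0.1,0,0,1.0,0.0],[-1.0,-0.6,0.09,0,0,1.0,0.0],[-1.0,-0.45,0.08,0,0,1.0,0.0],[-1.0,-0.31,0.08,0,0,1.0,0.0],[-1.0,-0.18,0.08,0,0,1.0,0.0],[-1.0,-0.06,0.08,0,0,1.0,0.0],[-1.0,0.06,0.08,0,0,1.0,0.0],[-1.0,0.18,0.08,0,0.01,1.0,0.0],[-1.0,0.31,0.08,-0.01,0,0.22,0.0]]]
end [0.3504 0.293  0.2075]
```

Emit:
{"name": "arm_command", "arguments": {
  "increments": [
    [[-1.0, -0.99, 0.1, 0, 0, 1.0, 0], [-1.0, -0.78, 0.1, 0, 0, 1.0, 0], [-1.0, -0.6, 0.1, 0, 0, 1.0, 0], [-1.0, -0.45, 0.1, 0, 0, 1.0, 0], [-1.0, -0.3, 0.1, 0, 0, 1.0, 0], [-1.0, -0.2, 0.1, 0, 0, 1.0, 0], [-1.0, -0.06, 0.1, 0, 0, 1.0, 0], [-1.0, 0.06, 0.1, 0, 0, 1.0, 0], [-1.0, 0.2, 0.1, 0, 0, 1.0, 0], [-1.0, 0.3, 0.1, 0, 0, 0.2, 0]]
  ]
}}

```text
time: 1.35
ee_pos: [0.3483, 0.282, 0.2003]
tcp_rot: [[-0.101, 0.995, -0.003], [0.995, 0.101, -0.004], [-0.004, -0.003, -1.0]]
wrist_force: [0.0, -0.1, -0.5]
opening: 0.0018
```

```bash
python3 p.py .5095 -.028 .18 7.6 0
```

```text
t 1.35 pos [0.3483 0.282  0.2003] F [ 0.  -0.1 -0.5] open 0.0018 j [ 31.  17. 115.  -0.  48.  25.]
[[[-1.0,0.4,0.06,-0.03,0.03,-0.26,0.0],[-1.0,0.36,0.06,0,0,0,0.0],[-1.0,0.36,0.06,0,0,0,0.0],[-1.0,0.36,0.06,0,0,0,0.0],[-1.0,0.36,0.06,0,0,0,0.0],[-1.0,0.36,0.06,0,0,0,0.0],[-1.0,0.36,0.06,0,0,0,0.0],[-1.0,0.36,0.07,0,0,0,0.0],[-1.0,0.37,0.06,0,0,0,0.0],[-1.0,0.36,0.07,0,0,0,0.0]]]
end [ 0.4955 -0.0014  0.1817]
```

Emit:
{"name": "arm_command", "arguments": {
  "increments": [
    [[-1.0, 0.4, 0.06, 0, 0, -0.26, 0], [-1.0, 0.36, 0.06, 0, 0, 0, 0], [-1.0, 0.36, 0.06, 0, 0, 0, 0], [-1.0, 0.36, 0.06, 0, 0, 0, 0], [-1.0, 0.36, 0.06, 0, 0, 0, 0], [-1.0, 0.36, 0.06, 0, 0, 0, 0], [-1.0, 0.36, 0.06, 0, 0, 0, 0], [-1.0, 0.36, 0.06, 0, 0, 0, 0], [-1.0, 0.36, 0.06, 0, 0, 0, 0], [-1.0, 0.36, 0.06, 0, 0, 0, 0]]
  ]
}}

```text
time: 2.6
ee_pos: [0.4983, -0.0117, 0.181]
tcp_rot: [[-0.132, 0.991, -0.006], [0.991, 0.132, -0.004], [-0.003, -0.007, -1.0]]
wrist_force: [-0.7, 0.6, -0.3]
opening: 0.0003
```

```bash
python3 p.py .5095 -.028 .122 7.6 0
```

```text
t 2.6 pos [ 0.4983 -0.0117  0.181 ] F [-0.7  0.6 -0.3] open 0.0003 j [ -9.  22. 110.  -0.  48. -16.]
[[[-0.3,0.16,1.0,-0.05,0.03,0,0.0],[-0.28,0.14,0.97,0,0,0,0.0]]]
end [ 0.5094 -0.0279  0.1219]
```

Emit:
{"name": "arm_command", "arguments": {
  "increments": [
    [[-0.3, 0.16, 0.9, -0.05, 0.03, 0, 0], [-0.28, 0.14, 0.9, 0, 0, 0, 0], [0, 0, 0.1, 0, 0, 0, 0], [0, 0, 0, 0, 0, 0, 0]]
  ]
}}

```text
time: 3.1
ee_pos: [0.5104, -0.0302, 0.1227]
tcp_rot: [[-0.13, 0.992, -0.0], [0.992, 0.13, 0.0], [0.0, -0.0, -1.0]]
wrist_force: [-0.4, -0.4, -0.5]
opening: 0.0007
```

```bash
python3 p.py .5095 -.028 .111 7.6 0
```

```text
t 3.1 pos [ 0.5104 -0.0302  0.1227] F [-0.4 -0.4 -0.5] open 0.0007 j [-11.  28. 112.   0.  41. -18.]
[[[0.08,-0.02,0.39,0,0,-0.02,0.0]]]
end [ 0.5095 -0.0279  0.111 ]
```

Emit:
{"name": "arm_command", "arguments": {
  "increments": [
    [[0.05, 0, 0.15, 0, 0, 0, 0], [0, 0, 0.1, 0, 0, 0, 0], [0, 0, 0, 0, 0, 0, 0]]
  ]
}}

```text
time: 3.48
ee_pos: [0.5105, -0.0279, 0.1167]
tcp_rot: [[-0.131, 0.991, 0.002], [0.991, 0.131, -0.0], [-0.001, 0.002, -1.0]]
wrist_force: [0.1, -0.1, -0.4]
opening: 0.0004
```

Emit:
{"name": "arm_command", "arguments": {
  "increments": [
    [[0, 0, 0.08, 0, 0, 0, 0], [0, 0, 0.06, 0, 0, 0, 0], [0, 0, 0, 0, 0, 0, 0]]
  ]
}}

```text
time: 3.85
ee_pos: [0.5103, -0.0278, 0.1126]
tcp_rot: [[-0.131, 0.991, 0.002], [0.991, 0.131, -0.0], [-0.001, 0.002, -1.0]]
wrist_force: [-0.6, -1.0, 1.4]
opening: 0.0004
```

Emit:
{"name": "arm_command", "arguments": {
  "increments": [
    [[0, 0, 0.05, 0, 0, 0, 0], [0, 0, 0, 0, 0, 0, 0]]
  ]
}}

```text
time: 4.1
ee_pos: [0.5103, -0.0278, 0.1125]
tcp_rot: [[-0.131, 0.991, 0.003], [0.991, 0.131, -0.0], [-0.001, 0.003, -1.0]]
wrist_force: [-2.0, -0.4, 1.9]
opening: 0.0005
```

Emit:
{"name": "arm_command", "arguments": {
  "increments": [
    [[0, 0, 0.05, 0, 0, 0, 0], [0, 0, 0, 0, 0, 0, 0]]
  ]
}}

```text
time: 4.35
ee_pos: [0.5104, -0.0278, 0.1125]
tcp_rot: [[-0.131, 0.991, 0.004], [0.991, 0.131, -0.001], [-0.001, 0.004, -1.0]]
wrist_force: [-1.1, -0.2, 1.9]
opening: 0.0002
```

Emit:
{"name": "arm_command", "arguments": {
  "increments": [
    [[0, 0, 0.15, 0, 0, 0, 0], [0, 0, 0.15, 0, 0, 0, 0]]
  ]
}}

```text
time: 4.6
ee_pos: [0.5106, -0.0278, 0.1119]
tcp_rot: [[-0.132, 0.991, 0.009], [0.991, 0.132, -0.002], [-0.003, 0.008, -1.0]]
wrist_force: [-25.9, 2.2, 82.3]
opening: 0.0003
```

```bash
cat > cov.py <<'E'
from m import *
import sys
def boxes(W): return {n:(abs(W[...,1]-y)<.066)&(W[...,0]>.38)&(W[...,0]<.68) for n,y in zip("LMR",(.112,-.021,-.155)) if n in sys.argv[1]}
for v in sys.argv[2:]: print(v);c=capture(v);save(c,"l_"+v);measure(c,boxes)
E
python3 cov.py M side; python3 -c "
from plant import *;o=get_obs();print(o['ee_pos'],o['wrist_force'])"
```

```text
side
M rect [566.4 -28.1 140.9 101.1   7.3] z from near to far [np.float64(93.4), np.float64(93.5), np.float64(93.4), np.float64(95.6), np.float64(98.8), np.float64(100.0)] neck [547.8 -22.  137. ] 178
[ 0.51055451 -0.02777907  0.11195293] [-22.11836507   1.22145727  73.2385353 ]
```

It rocked over: near end went to 93.4 mm, far end up to 100 mm. Releasing and picking it up by the neck.

Emit:
{"name": "arm_command", "arguments": {
  "increments": [
    [[0, 0, -0.3, 0, 0, 0, 0], [0, 0, -1, 0, 0, 0, 30], [0, 0, -1, 0, 0, 0, 60], [0, 0.5, -0.5, 0, 0, 0, 60], [0, 0.8, 0, 0, 0, 0, 60], [0, 0.8, 0, 0, 0, 0, 60]]
  ]
}}

```text
time: 5.4
ee_pos: [0.5738, -0.0193, 0.2006]
tcp_rot: [[-0.131, 0.991, 0.013], [0.991, 0.131, -0.002], [-0.004, 0.013, -1.0]]
wrist_force: [0.2, -0.6, -0.4]
opening: 0.0446
```

```bash
python3 cov.py M side; python3 p.py .583 -.018 .185 7.6 60
```

```text
side
M rect [567.1 -30.1 141.1 104.8   7.7] z from near to far [np.float64(97.4), np.float64(96.0), np.float64(94.3), np.float64(93.9), np.float64(93.6), np.float64(93.0)] neck [584.3 -18.  135.3] 130
t 5.45 pos [ 0.5762 -0.0192  0.2006] F [-1.2  0.2 -0.8] open 0.0491 j [ -8.  26.  99.  -0.  54. -16.]
[[[0.01,0.22,0.52,0.12,0.04,-0.01,60.0]]]
end [ 0.583  -0.0181  0.1851]
```

Emit:
{"name": "arm_command", "arguments": {
  "increments": [
    [[0, 0.2, 0.3, 0.12, 0.04, 0, 60], [0, 0, 0.9, 0, 0, 0, 60], [0, 0, 0.9, 0, 0, 0, 60], [0, 0, 0.5, 0, 0, 0, 60]]
  ]
}}

```text
time: 5.95
ee_pos: [0.5816, -0.0184, 0.1185]
tcp_rot: [[-0.131, 0.991, -0.003], [0.991, 0.131, 0.001], [0.002, -0.003, -1.0]]
wrist_force: [1.1, 0.6, 0.1]
opening: 0.06
```

```bash
python3 p.py .583 -.018 .118 7.6 60
```

```text
t 5.95 pos [ 0.5816 -0.0184  0.1185] F [1.1 0.6 0.1] open 0.06 j [ -8.  33. 102.   0.  46. -16.]
[[[0.01,0.05,0.02,-0.02,-0.01,-0.01,60.0]]]
end [ 0.583  -0.0179  0.1179]
```

Emit:
{"name": "arm_command", "arguments": {
  "increments": [
    [[0, 0.05, 0, 0, 0, 0, 40], [0, 0, 0, 0, 0, 0, 10], [0, 0, 0, 0, 0, 0, 10], [0, 0, 0, 0, 0, 0, 10], [0, 0, 0, 0, 0, 0, 10], [0, 0, -0.3, 0, 0, 0, 10], [0, 0, -0.8, 0, 0, 0, 10], [0, 0, -1, 0, 0, 0, 10], [0, 0, -1, 0, 0, 0, 10]]
  ]
}}

```text
time: 7.08
ee_pos: [0.5823, -0.0182, 0.2141]
tcp_rot: [[-0.131, 0.991, -0.008], [0.991, 0.131, 0.002], [0.003, -0.008, -1.0]]
wrist_force: [0.6, 0.7, -3.7]
opening: 0.0275
```

```bash
python3 p.py .505 .405 .21 -8 10;python3 - <<'E'
from h import *
c=capture("top");W=world(c)
m=(abs(W[...,2]-.07)<.006)&(W[...,1]>.25)&(W[...,1]<.56)&(W[...,0]>.35)&(W[...,0]<.65)
k,l,s,ce=cv2.connectedComponentsWithStats(m.astype(np.uint8))
for i in range(1,k):
    if s[i,4]>40:
        P=W[l==i];print(s[i],P.min(0),P.max(0))
E
```

```text
t 7.08 pos [ 0.5823 -0.0182  0.2141] F [ 0.6  0.7 -3.7] open 0.0275 j [ -8.  26.  96.   0.  58. -16.]
[[[1.0,-0.05,0.01,-0.03,-0.01,1.0,10.0],[1.0,-0.17,0.01,-0.03,-0.01,1.0,10.0],[1.0,-0.3,0.01,-0.01,0,0.25,10.0],[1.0,-0.33,0.01,0,0,0,10.0],[1.0,-0.33,0.01,0,0,0,10.0],[1.0,-0.33,0.01,0,0,0,10.0],[1.0,-0.33,0.01,0,0,0,10.0],[1.0,-0.33,0.01,0,0,0,10.0],[1.0,-0.33,0.01,0,0,0,10.0],[1.0,-0.33,0.01,0,0,0,10.0]]]
end [0.5263 0.2896 0.2111]
[101 181  89  94 896] [0.37676675 0.2867973  0.06400176] [0.62767078 0.51467077 0.07593259]
```

Emit:
{"name": "arm_command", "arguments": {
  "increments": [
    [[0.6, -0.05, 0, 0, 0, 0.5, 10], [1.0, -0.1, 0, 0, 0, 0.6, 10], [1.0, -0.3, 0, 0, 0, 0.6, 10], [1.0, -0.3, 0, 0, 0, 0.6, 10], [1.0, -0.33, 0, 0, 0, 0, 10], [1.0, -0.33, 0, 0, 0, 0, 10], [1.0, -0.33, 0, 0, 0, 0, 10], [1.0, -0.33, 0, 0, 0, 0, 10], [1.0, -0.33, 0, 0, 0, 0, 10], [1.0, -0.33, 0, 0, 0, 0, 10]]
  ]
}}

```text
time: 8.38
ee_pos: [0.5268, 0.2839, 0.2161]
tcp_rot: [[0.158, 0.988, 0.0], [0.988, -0.158, 0.001], [0.001, 0.0, -1.0]]
wrist_force: [0.2, -0.2, -3.2]
opening: 0.0274
```

```bash
python3 p.py .519 .398 .21 -8 10
```

```text
t 8.38 pos [0.5268 0.2839 0.2161] F [ 0.2 -0.2 -3.2] open 0.0274 j [22. 27. 94.  0. 59. 31.]
[[[1.0,-0.23,0.06,0,-0.01,-0.15,10.0],[1.0,-0.21,0.05,0,0,0,10.0],[1.0,-0.21,0.05,0,0,0,10.0],[0.73,-0.16,0.04,0,0,0,10.0]]]
end [0.5189 0.3981 0.2101]
```

Emit:
{"name": "arm_command", "arguments": {
  "increments": [
    [[1.0, -0.22, 0, 0, 0, -0.15, 10], [1.0, -0.2, 0, 0, 0, 0, 10], [1.0, -0.2, 0, 0, 0, 0, 10], [0.5, -0.1, 0.3, 0, 0, 0, 10], [0, 0, 0.9, 0, 0, 0, 10], [0, 0, 0.9, 0, 0, 0, 10]]
  ]
}}

```text
time: 9.12
ee_pos: [0.5193, 0.3962, 0.1492]
tcp_rot: [[0.136, 0.991, 0.002], [0.991, -0.136, 0.002], [0.002, 0.001, -1.0]]
wrist_force: [0.6, -0.1, -3.4]
opening: 0.0275
```

```bash
python3 p.py .519 .398 .044 -8 10; python3 -c "
from h import *
save(capture('side'),'tray1')"
```

```text
t 9.12 pos [0.5193 0.3962 0.1492] F [ 0.6 -0.1 -3.4] open 0.0275 j [32. 35. 90.  0. 54. 39.]
[[[0.01,-0.01,1.0,0.01,-0.01,0.03,10.0],[0.02,0,1.0,0,0,0,10.0],[0.02,-0.01,1.0,0,0,0,10.0],[0,0,0.51,0,0,0,10.0]]]
end [0.5189 0.3979 0.0439]
```

View pics/tray1.png

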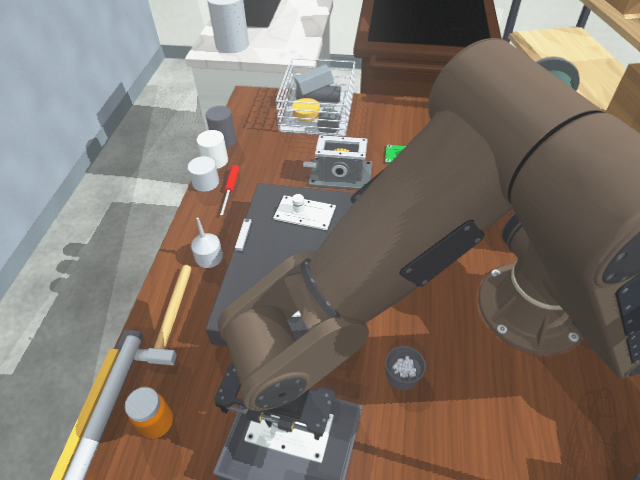

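The view shows the held cover over the tray at (290,437), aligned with it and inside its walls. Lowering and releasing.

Emit:
{"name": "arm_command", "arguments": {
  "increments": [
    [[0, 0, 0.9, 0, 0, 0, 10], [0, 0, 0.9, 0, 0, 0, 10], [0, 0, 0.9, 0, 0, 0, 10], [0, 0, 0.5, 0, 0, 0, 10], [0, 0, 0.2, 0, 0, 0, 10], [0, 0, 0, 0, 0, 0, 10]]
  ]
}}

```text
time: 9.93
ee_pos: [0.5186, 0.3932, 0.04]
tcp_rot: [[0.138, 0.99, -0.003], [0.99, -0.138, -0.002], [-0.002, -0.003, -1.0]]
wrist_force: [-0.2, 0.0, -3.3]
opening: 0.0276
```

Emit:
{"name": "arm_command", "arguments": {
  "increments": [
    [[0, 0, 0.03, 0, 0, 0, 45], [0, 0, 0, 0, 0, 0, 60], [0, 0, 0, 0, 0, 0, 60], [0, 0, 0, 0, 0, 0, 60], [0, 0, -0.8, 0, 0, 0, 60], [0, 0, -1, 0, 0, 0, 60], [0, 0, -1, 0, 0, 0, 60], [0, 0, -1, 0, 0, 0, 60], [0, 0, -1, 0, 0, 0, 60], [-0.5, 0.1, -0.6, 0, 0, 0, 60]]
  ]
}}

```text
time: 11.18
ee_pos: [0.5198, 0.3785, 0.2081]
tcp_rot: [[0.137, 0.991, -0.001], [0.991, -0.137, -0.001], [-0.001, -0.001, -1.0]]
wrist_force: [0.4, 0.5, -0.5]
opening: 0.0601
```

```bash
python3 p.py .584 -.156 .21 -8 60; python3 -c "
from h import *
save(capture('side'),'tray2')"
```

```text
t 11.18 pos [0.5198 0.3785 0.2081] F [ 0.4  0.5 -0.5] open 0.0601 j [30. 31. 88.  0. 61. 38.]
[[[-1.0,0.26,0,-0.01,0.01,0.02,60.0],[-1.0,0.26,0,0,0,0,60.0],[-1.0,0.27,0,0,0,0,60.0],[-1.0,0.26,0,0,0,0,60.0],[-1.0,0.27,-0.01,0,0,0,60.0],[-1.0,0.26,0,0,0,0,60.0],[-1.0,0.27,-0.01,0,0,0,60.0],[-1.0,0.26,0,0,0,0,60.0],[-1.0,0.27,-0.01,0,0,0,60.0],[-1.0,0.26,0,0,0,0,60.0]]]
end [0.5567 0.0704 0.2089]
```

Emit:
{"name": "arm_command", "arguments": {
  "increments": [
    [[-1, 0.26, 0, 0, 0, 0, 60], [-1, 0.26, 0, 0, 0, 0, 60], [-1, 0.26, 0, 0, 0, 0, 60], [-1, 0.26, 0, 0, 0, 0, 60], [-1, 0.26, 0, 0, 0, 0, 60], [-1, 0.26, 0, 0, 0, 0, 60], [-1, 0.26, 0, 0, 0, 0, 60], [-1, 0.26, 0, 0, 0, 0, 60], [-1, 0.26, 0, 0, 0, 0, 60], [-1, 0.26, 0, 0, 0, 0, 60]]
  ]
}}

```text
time: 12.48
ee_pos: [0.5529, 0.0538, 0.2032]
tcp_rot: [[0.14, 0.99, -0.009], [0.99, -0.14, -0.003], [-0.004, -0.009, -1.0]]
wrist_force: [0.9, 0.8, 0.0]
opening: 0.06
```

```bash
python3 p.py .584 -.156 .19 -8 60; python3 cov.py R side
```

```text
t 12.47 pos [0.5529 0.0538 0.2032] F [0.9 0.8 0. ] open 0.06 j [ -1.  25. 101.  -0.  55.   7.]
[[[-1.0,0.3,0.07,-0.07,0.03,-0.01,60.0],[-1.0,0.29,0.06,0,0,0,60.0],[-1.0,0.29,0.07,0,0,0,60.0],[-1.0,0.3,0.06,0,0,0,60.0],[-1.0,0.29,0.07,0,0,0,60.0],[-1.0,0.3,0.06,0,0,0,60.0],[-0.78,0.23,0.05,0,0,0,60.0]]]
end [ 0.5841 -0.1559  0.1901]
side
R rect [ 516.1 -185.6   46.1   38.2   14.7] z from near to far [np.float64(nan), np.float64(nan), np.float64(90.2), np.float64(93.7), np.float64(nan), np.float64(nan)] neck None 0
  return _methods._mean(a, axis=axis, dtype=dtype,
  ret = ret.dtype.type(ret / rcount)
```

View pics/l_side.png

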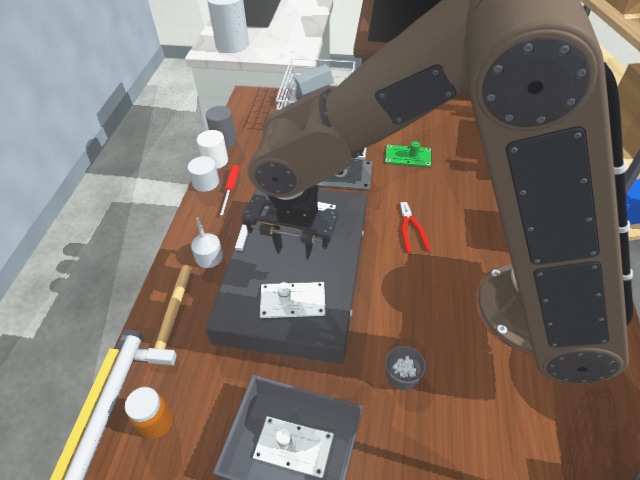

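The warped cover lies in the tray (293,446), cover L (292,300) is undisturbed, and nothing else has moved. On to R.

Emit:
{"name": "arm_command", "arguments": {
  "increments": [
    [[-1, 0.3, 0, -0.07, 0.03, 0, 60], [-1, 0.29, 0, 0, 0, 0, 60], [-1, 0.29, 0, 0, 0, 0, 60], [-1, 0.29, 0, 0, 0, 0, 60], [-1, 0.29, 0, 0, 0, 0, 60], [-0.9, 0.27, 0, 0, 0, 0, 60], [-0.4, 0.1, 0, 0, 0, 0, 60], [0, 0, 0, 0, 0, 0, 60]]
  ]
}}

```text
time: 13.52
ee_pos: [0.5766, -0.1529, 0.1972]
tcp_rot: [[0.146, 0.989, -0.009], [0.989, -0.146, 0.001], [-0.0, -0.009, -1.0]]
wrist_force: [0.2, 0.8, 0.3]
opening: 0.0596
```

```bash
python3 p.py .584 -.156 .117 -8 60
```

```text
t 13.53 pos [ 0.5766 -0.1529  0.1972] F [0.2 0.8 0.3] open 0.0596 j [-21.  28.  96.  -0.  57. -13.]
[[[-0.02,0.11,1.0,-0.07,0,-0.06,60.0],[-0.03,0.09,1.0,0,0,0,60.0],[-0.02,0.07,0.67,0,0,0,60.0]]]
end [ 0.584  -0.1561  0.1171]
```

Emit:
{"name": "arm_command", "arguments": {
  "increments": [
    [[-0.06, 0.25, 0.3, -0.07, 0, -0.06, 60], [0, 0, 0.8, 0, 0, 0, 60], [0, 0, 0.9, 0, 0, 0, 60], [0, 0, 0.45, 0, 0, 0, 60], [0, 0, 0.05, 0, 0, 0, 60]]
  ]
}}

```text
time: 14.15
ee_pos: [0.5848, -0.1521, 0.1187]
tcp_rot: [[0.134, 0.991, 0.001], [0.991, -0.134, 0.0], [0.0, 0.001, -1.0]]
wrist_force: [-0.2, -0.0, -0.4]
opening: 0.0597
```

```bash
python3 p.py .584 -.156 .117 -8 60
```

```text
t 14.15 pos [ 0.5848 -0.1521  0.1187] F [-0.2 -0.  -0.4] open 0.0597 j [-21.  34.  99.   0.  47. -13.]
[[[-0.13,-0.01,0.06,0.01,0,0.04,60.0]]]
end [ 0.584  -0.156   0.1169]
```

Emit:
{"name": "arm_command", "arguments": {
  "increments": [
    [[-0.15, 0, 0.06, 0, 0, 0, 60], [0, 0, 0, 0, 0, 0, 40], [0, 0, 0, 0, 0, 0, 10], [0, 0, 0, 0, 0, 0, 10], [0, 0, 0, 0, 0, 0, 10], [0, 0, 0, 0, 0, 0, 10], [0, 0, -0.2, 0, 0, 0, 10], [0, 0, -0.8, 0, 0, 0, 10], [0, 0, -1, 0, 0, 0, 10], [0, 0, -0.9, 0, 0, 0, 10]]
  ]
}}

```text
time: 15.4
ee_pos: [0.5834, -0.1564, 0.2063]
tcp_rot: [[0.134, 0.991, -0.002], [0.991, -0.134, 0.001], [0.001, -0.002, -1.0]]
wrist_force: [0.6, -0.4, -3.9]
opening: 0.0279
```

```bash
python3 - <<'E'
from m import *
# flange: four views' estimates via grey/white ring from stored first pictures: outer and inner outline
for n in("top0","side0"):
    c=np.load(n+".npz");W=world(c);
    m=(abs(W[...,2]-.110)<.006)&(W[...,1]<-.34)&(W[...,1]>-.47)&(W[...,0]>.41)&(W[...,0]<.60)
    k,l,s,_=cv2.connectedComponentsWithStats(m.astype(np.uint8)); m=(l==1+np.argmax(s[1:,4])).astype(np.uint8)
    cn,h=cv2.findContours(m,cv2.RETR_CCOMP,cv2.CHAIN_APPROX_NONE)
    for q,hh in zip(cn,h[0]):
        if len(q)>25:
            P=np.array([W[v,u] for u,v in q[:,0]]);print(n,"inner" if hh[3]>=0 else "outer",rect(P))
    cv2.imwrite(f"pics/fl_{n}.png",cv2.resize(np.hstack([c["image"][180:280,395:490,::-1],cv2.cvtColor(m*255,cv2.COLOR_GRAY2BGR)[180:280,395:490]]) if n=="top0" else np.hstack([c["image"][120:200,295:385,::-1],cv2.cvtColor(m*255,cv2.COLOR_GRAY2BGR)[120:200,295:385]]),None,fx=4,fy=4))
E
python3 p.py .519 -.403 .21 1 10
```

```text
top0 outer [ 5.014e+02 -4.040e+02  1.420e+02  8.790e+01  5.000e-01]
top0 inner [ 503.5 -406.1  105.6   55.6    3.3]
side0 outer [ 504.1 -405.6  140.9   92.5    2. ]
side0 inner [ 503.9 -405.   104.1   57.3    1.7]
t 15.4 pos [ 0.5834 -0.1564  0.2063] F [ 0.6 -0.4 -3.9] open 0.0279 j [-21.  28.  94.   0.  58. -14.]
[[[-1.0,-0.12,-0.02,-0.01,-0.01,-1.0,10.0],[-1.0,-0.25,-0.01,-0.01,0,-0.26,10.0],[-1.0,-0.28,-0.02,0,0,0,10.0],[-1.0,-0.28,-0.01,0,0,0,10.0],[-1.0,-0.28,-0.02,0,0,0,10.0],[-1.0,-0.28,-0.01,0,0,0,10.0],[-1.0,-0.28,-0.02,0,0,0,10.0],[-1.0,-0.28,-0.01,0,0,0,10.0],[-0.22,-0.06,-0.01,0,0,0,10.0]]]
end [ 0.519  -0.403   0.2101]
```

View pics/fl_top0.png

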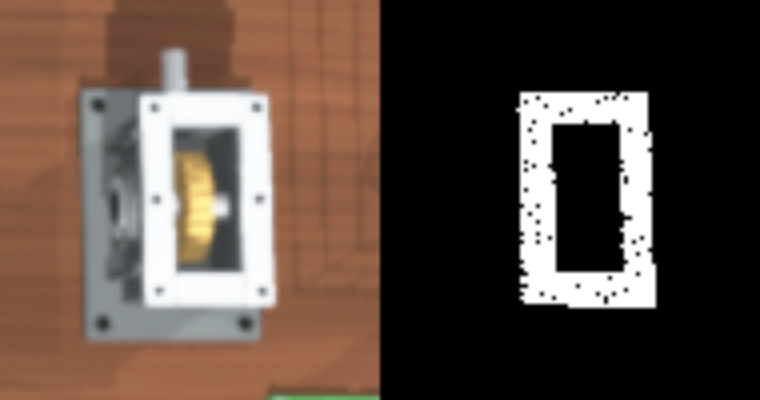

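Mask shows a clean flange ring: centre ≈ (0.503, −0.405), yaw ≈ 2°. TCP after gripping agrees with the camera's neck position within 1 mm.

Emit:
{"name": "arm_command", "arguments": {
  "increments": [
    [[-0.6, -0.1, 0, 0, 0, -0.4, 10], [-1, -0.25, 0, 0, 0, -0.5, 10], [-1, -0.28, 0, 0, 0, -0.4, 10], [-1, -0.28, 0, 0, 0, 0, 10], [-1, -0.28, 0, 0, 0, 0, 10], [-1, -0.28, 0, 0, 0, 0, 10], [-1, -0.28, 0, 0, 0, 0, 10], [-0.9, -0.25, 0, 0, 0, 0, 10], [-0.3, -0.1, 0, 0, 0, 0, 10], [0, 0, 0, 0, 0, 0, 10]]
  ]
}}

```text
time: 16.65
ee_pos: [0.5167, -0.3955, 0.2092]
tcp_rot: [[-0.029, 1.0, -0.001], [1.0, 0.029, 0.003], [0.003, -0.0, -1.0]]
wrist_force: [0.7, -0.5, -3.5]
opening: 0.0273
```

```bash
python3 p.py .519 -.4045 .165 2 10
```

```text
t 16.65 pos [ 0.5167 -0.3955  0.2092] F [ 0.7 -0.5 -3.5] open 0.0273 j [-43.  32.  87.   0.  62. -45.]
[[[-0.21,0.05,1.0,0,-0.02,-0.05,10.0],[-0.1,0.02,0.47,0,0,0,10.0]]]
end [ 0.5191 -0.4046  0.1651]
```

Emit:
{"name": "arm_command", "arguments": {
  "increments": [
    [[-0.25, 0.05, 0.7, 0, 0, -0.05, 10], [-0.1, 0.02, 0.6, 0, 0, 0, 10], [0, 0, 0.1, 0, 0, 0, 10], [0, 0, 0, 0, 0, 0, 10]]
  ]
}}

```text
time: 17.15
ee_pos: [0.5199, -0.4038, 0.163]
tcp_rot: [[-0.037, 0.999, -0.002], [0.999, 0.037, 0.005], [0.005, -0.002, -1.0]]
wrist_force: [0.1, -0.8, -3.7]
opening: 0.0277
```

```bash
python3 p.py .519 -.4045 .145 2 10; python3 - <<'E'
from m import *
for v in("top","side"):
    c=capture(v);save(c,"pl_"+v);W=world(c);im=c["image"].astype(int)
    m=(W[...,2]>.125)&(W[...,2]<.152)&(W[...,1]<-.33)&(W[...,1]>-.49)&(W[...,0]>.40)&(W[...,0]<.61)&(im.min(-1)>110)
    k,l,s,_=cv2.connectedComponentsWithStats(m.astype(np.uint8)); m=l==1+np.argmax(s[1:,4])
    print(v,m.sum(),rect(W[m]),np.median(W[m][:,2]))
E
```

```text
t 17.15 pos [ 0.5199 -0.4038  0.163 ] F [ 0.1 -0.8 -3.7] open 0.0277 j [-44.  35.  88.   0.  57. -46.]
[[[-0.03,-0.03,0.6,-0.02,-0.04,0.02,10.0]]]
end [ 0.519  -0.4046  0.145 ]
top 141 [ 5.493e+02 -3.746e+02  4.290e+01  3.450e+01 -2.000e-01] 0.1362404659517297
side 896 [ 504.8 -404.3  140.5   88.7    1.5] 0.13826301591658102
```

```bash
python3 -c "
import cv2,numpy as np
a=cv2.imread('pics/pl_top.png')[170:290,380:500];b=cv2.imread('pics/pl_side.png')[90:210,280:400]
cv2.imwrite('pics/pl.png',cv2.resize(np.hstack([a,b]),None,fx=3.3,fy=3.3))"
```

```text
(no output)
```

View pics/pl.png

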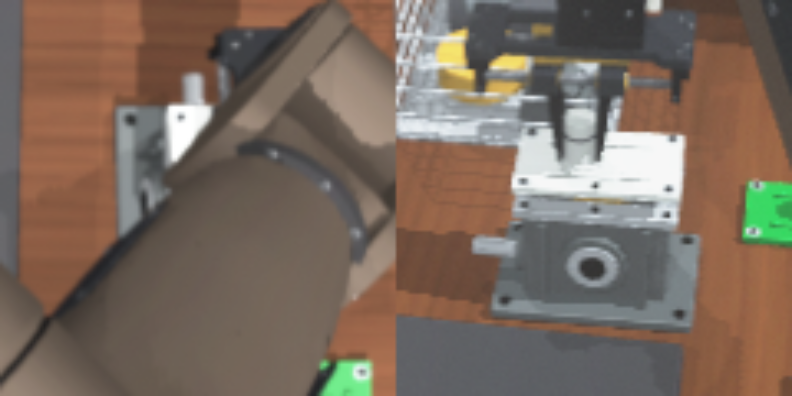

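In the side view the held cover hangs directly above the flange, within about 1 mm and 0.5° of its outline. Lowering.

Emit:
{"name": "arm_command", "arguments": {
  "increments": [
    [[-0.03, -0.03, 0.4, 0, -0.04, 0, 10], [0, 0, 0.15, 0, 0, 0, 10], [0, 0, 0.04, 0, 0, 0, 10], [0, 0, 0, 0, 0, 0, 10]]
  ]
}}

```text
time: 17.75
ee_pos: [0.5191, -0.4049, 0.1455]
tcp_rot: [[-0.037, 0.999, -0.0], [0.999, 0.037, -0.002], [-0.002, -0.001, -1.0]]
wrist_force: [-1.0, 0.2, -3.4]
opening: 0.0277
```

Emit:
{"name": "arm_command", "arguments": {
  "increments": [
    [[0, 0, 0.07, 0, 0, 0, 10], [0, 0, 0.03, 0, 0, 0, 10], [0, 0, 0, 0, 0, 0, 10]]
  ]
}}

```text
time: 18.12
ee_pos: [0.5193, -0.4052, 0.1443]
tcp_rot: [[-0.037, 0.999, 0.001], [0.999, 0.037, -0.003], [-0.003, 0.001, -1.0]]
wrist_force: [0.3, -0.1, -3.5]
opening: 0.0272
```

Emit:
{"name": "arm_command", "arguments": {
  "increments": [
    [[0, 0, 0.05, 0, 0, 0, 10], [0, 0, 0.04, 0, 0, 0, 10], [0, 0, 0, 0, 0, 0, 10]]
  ]
}}

```text
time: 18.5
ee_pos: [0.5193, -0.4053, 0.1442]
tcp_rot: [[-0.038, 0.999, 0.002], [0.999, 0.038, -0.005], [-0.005, 0.002, -1.0]]
wrist_force: [0.1, 1.4, -2.9]
opening: 0.0273
```

Emit:
{"name": "arm_command", "arguments": {
  "increments": [
    [[0, 0, 0.06, 0, 0, 0, 10], [0, 0, 0, 0, 0, 0, 10]]
  ]
}}

```text
time: 18.75
ee_pos: [0.5194, -0.4054, 0.1442]
tcp_rot: [[-0.038, 0.999, 0.003], [0.999, 0.038, -0.005], [-0.006, 0.002, -1.0]]
wrist_force: [-1.2, 0.8, -2.8]
opening: 0.0278
```

In contact with the flange. Releasing and withdrawing upwards, then clear of the view.

Emit:
{"name": "arm_command", "arguments": {
  "increments": [
    [[0, 0, 0, 0, 0, 0, 35], [0, 0, 0, 0, 0, 0, 50], [0, 0, 0, 0, 0, 0, 60], [0, 0, 0, 0, 0, 0, 60], [0, 0, -0.6, 0, 0, 0, 60], [0, 0, -1, 0, 0, 0, 60], [0, 0, -1, 0, 0, 0, 60], [0, 0, -1, 0, 0, 0, 60]]
  ]
}}

```text
time: 19.75
ee_pos: [0.5192, -0.405, 0.2566]
tcp_rot: [[-0.038, 0.999, 0.002], [0.999, 0.038, -0.005], [-0.005, 0.002, -1.0]]
wrist_force: [-0.1, -0.3, -0.9]
opening: 0.0597
```

Emit:
{"name": "arm_command", "arguments": {
  "increments": [
    [[0.6, -0.6, 0, 0, 0, 0, 60], [1, -0.8, 0, 0, 0, 0, 60], [1, -0.8, 0, 0, 0, 0, 60], [1, -0.6, 0, 0, 0, 0, 60], [1, -0.2, 0, 0, 0, 0, 60], [1, 0, 0, 0, 0, 0, 60], [1, 0, 0, 0, 0, 0, 60], [0.5, 0, 0, 0, 0, 0, 60], [0, 0, 0, 0, 0, 0, 60]]
  ]
}}

```text
time: 20.88
ee_pos: [0.4191, -0.1908, 0.2674]
tcp_rot: [[-0.037, 0.999, 0.017], [0.999, 0.037, -0.017], [-0.018, 0.016, -1.0]]
wrist_force: [0.4, -0.4, 0.4]
opening: 0.06
```

```bash
python3 - <<'E'
from m import *
for v in("top","side"):
    c=capture(v);save(c,"end_"+v);W=world(c);im=c["image"].astype(int)
    for n,(x,y,lo,hi) in {"R":(.504,-.405,.112,.13),"L":(.551,.11,.087,.102),"tray":(.505,.40,.006,.03)}.items():
        m=(abs(W[...,2]-(lo+hi)/2)<(hi-lo)/2)&(abs(W[...,1]-y)<.085)&(abs(W[...,0]-x)<.1)&(im.min(-1)>110)
        k,l,s,_=cv2.connectedComponentsWithStats(m.astype(np.uint8))
        if k<2: print(n,"none");continue
        m=l==1+np.argmax(s[1:,4]);P=W[m];A=np.c_[P[:,:2]-P[:,:2].mean(0),np.ones(len(P))];f=np.linalg.lstsq(A,P[:,2],rcond=None)[0]
        print(v,n,m.sum(),rect(P),"z",round(f[2],4),"tilt deg",np.round(np.degrees(f[:2]),2))
print(get_obs()["time"],get_obs()["ee_pos"])
E
```

```text
top R 1599 [ 500.8 -404.2  141.4   88.     1.6] z 0.1183 tilt deg [0.12 0.26]
top L 1479 [550.5 111.6 142.8  87.3   9.7] z 0.0934 tilt deg [ 0.13 -0.1 ]
top tray 1479 [502.1 403.9 144.1 106.6  -7.3] z 0.0135 tilt deg [-1.59 -0.27]
side R 579 [ 525.1 -404.6   99.    91.9    2.4] z 0.1192 tilt deg [-0.78 -1.44]
side L 1869 [552.2 109.9 142.1  87.8  10.1] z 0.0934 tilt deg [ 0.15 -0.35]
side tray 2919 [504.2 393.5 142.1  89.7  -5.6] z 0.0134 tilt deg [-1.76  0.28]
20.975 [ 0.4192104  -0.19171216  0.26708128]
```

View pics/end_side.png

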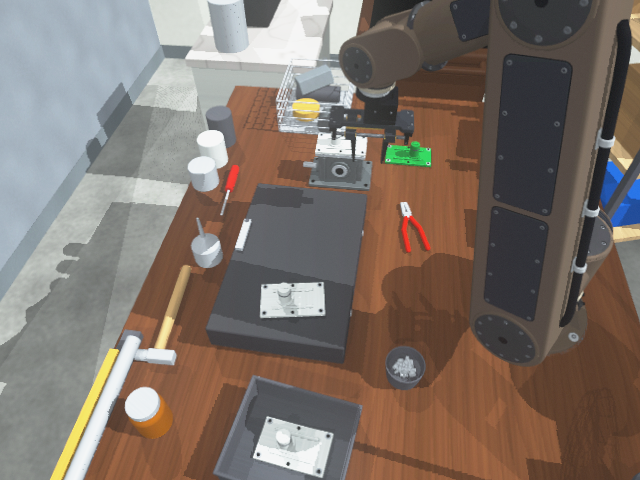

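The final picture shows the warped cover in the tray (293,446), L on the plate (292,300) and R on the gearbox (340,145). Gauges, pliers and tin are in place. Handing in.

```bash
python3 -c "
from plant import *;print(abs(get_obs()['qvel']).max());print(sign_off())"
```

```text
0.7768400596159434
the job is handed in; nothing more can be done
None
```

The job is handed in at about 21 s of the 72 s allowed; `sign_off` gives no verdict.

**Warped cover:** The pictures showed the middle cover's near end about 4–5 mm up, so I pressed that cover first. It rocked over: the pressed end went from about 97 to 93 mm and the far end rose to about 100 mm. It dropped back when let go. I did not press the two other covers. It now lies in the scrap tray, near its centre, with its slab at about 13 mm height.

**Sound covers:** The right-hand cover is on the gearbox flange. The top view puts it about 1 mm and 1° from the flange outline, with its upper face at 118 mm and a tilt of about 0.3°. The left-hand cover is where it was, flat on the surface plate.

**Other things:** The feeler gauges, pliers and bolt tin look unmoved in the final picture; I did not measure their positions. The gripper was clear of everything.

**Checks that disagreed or were rough:**
- The side camera's final reading of the flange cover was off (centre 21 mm away in x, tilt up to 1.4°). The gripper covered part of it in that view, so I used the top view.
- One press reached 82 N at the wrist, more than I meant but under the 120 N limit.
- The arm was still settling slightly at hand-in (0.8 degrees/s).

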